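Set the core clamp and hold its jaw open at the rider

TASK

On the core clamp, turn the clamping-force dial to 4. Then pull the spring-loaded jaw out by its upright handle until the jaw's pointer stands level with the rider on the scale, and keep holding it there so that a core can be laid in: finish with the gripper still holding the handle. Leave everything else on the bench where it is.

Things in the scene. Friction and masses are not known exactly. Their poses are not given: they have to be found in the camera images.
- clamp: Core clamp, fixed: grey base plate 300 (x) x 230 (y) x 15 mm. Origin: centre of its underside, on the bench. Its x points away from the handle end, to the fixed jaw (block 100 mm wide, top 90 mm up, at x +136, y +45). The sliding jaw runs along x at y +45; the dial's axis is at x 0, y -68; between them, along x at y -7, an aluminium scale strip (26 wide, top 21 mm up). Place and yaw vary.
- jaw_travel (a joint): Travel of the sliding jaw, m: 0 is shut (pushed home by its spring towards the clamp's +x), growing as it is pulled along the clamp's -x; stop at 0.075. The spring pulls it back with about 5 N at 0 plus 1.1 N for each 10 mm, so it returns when let go.
- jaw: The sliding jaw, axes along the clamp's; origin on the bench under its steel plate's +x face (plate 70 wide, top 83 mm up), at clamp x +32, y +45 when shut. At its x -85 stands the handle: black upright block 14 (x) x 40 (y) mm, from the sliding steel bar (30 wide, top 39 mm up) to 105 mm above the bench. 66 mm free from the handle's +x face to the plate.
- handle_grip (a point): Point in the middle of the handle, 85 mm above the bench, 20 mm below the handle's top; a good gripping height.
- jaw_pointer (a point): Free end of the jaw's pointer, a dark blade (4 mm thick along x, top 33 mm above the bench, this point on its top edge) that sticks out sideways (clamp -y) from beside the jaw plate over the scale and moves with the jaw; axes along the clamp's. At clamp x +20 mm when the jaw is shut.
- rider_mark (a point): The mark: top (45 mm above the bench) of the upright fin, 4 mm thick along x, 10 wide, 20 high, of the small dark steel rider fixed on the scale strip beside the pointer's path; axes along the clamp's. Its place varies, 25 to 60 mm from the shut pointer towards the handle end. The pointer is level with it when both have the same x in the clamp's frame.
- rider: The same rider, origin at the centre of its underside on the scale strip, 21 mm above the bench, axes along the clamp's. It stays where it is.
- dial (a joint): Clamping-force dial, rad, growing clockwise seen from above. It clicks into seven places 0.5236 rad (30 degrees) apart, numbered 1 to 7 clockwise: 0 is 1, 1.571 is 4; stops at 0 and 3.14. 1 lies towards the clamp's +y, 4 towards its +x, 7 towards -y. The detent is weak (under 0.1 N m; grip with about 30 N) and draws the released dial into the nearest click. Starts between 1 and 3.
- dial_grip (a point): On the dial's axis, 56 mm above the bench, the height to grip its bar from above. The dial: round grey skirt, 44 mm diameter, top 34 mm above the bench, with a black upright bar on it, 42 long x 12 thick, top at 64 mm. This point turns with the dial; its x runs along the bar to the pointing end. The numbers, 11 mm high, stand around it on a plate of 93 mm diameter.
- dial_pointer (a point): Pointing end of the dial, a small nose 27 mm out from its axis and 34 mm above the bench, under the end of the bar that has a white line on top.
- core_a: Bystander: dark asphalt core with light stones, 100 mm diameter, 62 mm high; origin at the centre of its underside. Leave alone.
- core_b: Bystander: asphalt core, 100 mm diameter, 35 mm high; origin at the centre of its underside. Leave alone.
- tape: Bystander: cardboard-brown tape roll, 80 mm diameter, 48 mm high; origin at the centre of its underside. Leave alone.
- tin: Bystander: open steel tin, 84 mm diameter, 70 mm high; origin at the centre of its underside. Leave alone.
- caliper: Bystander: steel caliper lying flat, 200 mm long, 8 mm thick; origin under the middle of its beam. Leave alone.
- calculator: Bystander: black desk calculator, 110 x 160 x 20 mm; origin at the centre of its underside. Leave alone.

How it is judged (in metres and radians):
On the way, in this order (a step that is already met when the one before it is completed fails the run):
1. the dial is set to 4 (value of joint dial between 1.441 and 1.701 rad), for 0.3 s.
2. the jaw's pointer stands level with the rider, the fingers holding the handle (all of step 1 and x of jaw_pointer in the frame of rider_mark between -0.005 and 0.005 m and contact force between the fingers and jaw above 3 N), for 0.3 s.
At the end, for the whole second after the job is handed in: The dial stands at 4 (within 0.13 rad of 1.571); the fingers press on the jaw's handle (over 3 N) and hold the jaw still (under 5 mm/s) with its pointer within 5 mm of the rider along the clamp's x, through the last second (all of step 2 and velocity of joint jaw_travel between -0.005 and 0.005 m/s); the arm keeps its last pose, push and grip.
It fails at once if a bystander is moved by more than 20 mm (distance of any of core_a, core_b, tape, tin, caliper, calculator from where it was at the start of the episode above 0.02 m).
It also fails if it takes over 64 s, if anything falls off the work surface, if the arm or the gripper's body presses on something with over 40 N, if the wrist force passes 120 N, or if a joint passes its speed limit or range.

ROBOT

A 7-joint arm with a two-finger parallel gripper is mounted at the origin on the work surface. World frame = base frame: x ahead of the robot, y to its left, z up, the work surface at z = 0. Lengths are in mm, angles in rad, forces in N, time in s.
With the tool pointing down it reaches from about 350 to 900 mm from the base axis. Payload 19.9 kg.
Tool frame: the origin (TCP) lies midway between the tips of the shut fingers; the grasp point (between the pads) lies 19 mm behind it; z points along the fingers, y is the line along which they close (so a half turn about z gives the same grasp; the last joint's range is limited). The gripper opens to 94 mm and grips with 3 to 60 N. Pads are 16 mm wide; open, the fingers measure 119 mm over their backs; the gripper's body (75 mm by 177 mm) begins 78 mm behind the grasp point.
Start: joints at [1.264, 0.417, -0.01, 1.614, 0.005, 1.111, -0.053], TCP at [163.567, -603.195, 205.425] pointing down, gripper open.
Joint ranges: [-2.81, 2.81], [-0.39, 2.02], [-1.27, 1.25], [0.06, 2.57], [-1.19, 4.33], [0.19, 2], [-2.82, 2.82]. Speed limits (rad/s): [1.89, 1.89, 2.39, 2.39, 3.01, 3.01, 3.01].

INTERFACE

Orientations are given as a 3x3 rotation matrix whose columns are the frame's x, y, z axes.
In Python, from cell import env gives the robot as it stands.
- The arm moves only by the shell command python3 -m creep 'ROWS'. ROWS is JSON, a list of rows, each a list of 3 entries, a list of its own where there are three numbers: the finger opening in cm, from 0 to 9.4, then the shift along the world's x, y, z in cm, then the turn, a rotation vector about the world's x, y, z in rad. In form: [[hand, [tx, ty, tz], [wx, wy, wz]], ...]. A call has 1 to 12 rows; each row is the pose to reach, as a shift and turn from the pose commanded when the call began; what a row does not reach only later rows make up. A row lasts 1/10 s, in which the tool goes at most 50 mm and 8.59 degrees, less where a joint would pass 70% of its speed; a pose out of reach is approached as far as the arm can. A call with a gripper value outside its range is refused whole. The fingers move at their own pace and stop on an object; the grip force is fixed at half the most. Time passes only in rows, so rows that repeat a pose let the fingers close. It gives the time, the measured TCP pose, the force, the opening and the grip force at its end, in the units of the state.
- env.get_state(): the state, without advancing time (a new reading comes with each control period).
- env.get_image(name): name is "scene" or "top" or "wrist"; returns a dict with "color" (420x560x3 uint8, red, green, blue), "fx", "fy", "cx", "cy" (pixels), "dist_coeffs" ([k1, k2, p1, p2, k3] as OpenCV has them; the pictures are not rectified), "world_to_cam" (4x4, takes a point from world to camera coordinates). Camera axes: x right, y down, z forward; pixel columns grow to the right and rows downward; lengths in mm; the calibration is good to about 2 mm. A picture is of the moment at which its call begins. There is no depth.
- env.job_done(): hands the job in; it is judged then, once.
The state is a dict: "t": time; "q": joint angles; "qvel": joint speeds; "effort": joint torques, N m; "eef_pos": TCP position; "ee_rot": TCP orientation; "contact_force": force on the tool from outside, world axes, zero at the start; "wrist_torque": the same for the moment, N m; "opening": opening from 0.0 (shut) to 1.0 (fully open); "gripper_force": force on a finger pad.
Only numpy, scipy, OpenCV 4.12 (cv2) and the standard library are available. Lean on these libraries where they do the work, as an engineer would, in place of code of your own. Each camera call takes 0.05 s, during which the arm holds its last target. There are 200 camera calls.

## Working session

There is one attempt and no reset: what is moved stays moved. The work goes in short steps, Python scripts to look and compute and a shell command to move; the robot and the scene stay as the last step left them, time stands still between calls to the robot, and variables do not carry over. Pictures are saved under pics/ and viewed, at most 10 in all, crops included, and the job is handed in when it is done.

```bash
mkdir -p pics; ls; python3 - <<'E'
from cell import env
import cv2
s=env.get_state();print(s['t'],s['eef_pos'],s['ee_rot'],s['opening'])
for n in("top","scene","wrist"):
    d=env.get_image(n);cv2.imwrite(f"pics/{n}0.png",d["color"][:,:,::-1]);print(n,d["fx"],d["cx"],d["cy"],d["dist_coeffs"],d["world_to_cam"])
E
```

```text
pics
0.0 [ 163.48260718 -602.85063668  204.82304692] [[ 9.65124743e-01  2.61790135e-01 -3.93504704e-04]
 [ 2.61790420e-01 -9.65124042e-01  1.16554875e-03]
 [-7.46516847e-05 -1.22791570e-03 -9.99999243e-01]] 0.9988033321635534
top 435.3583896407601 272.7477054872066 210.37070828443888 [0.04434578 0.         0.         0.         0.        ] [[-1.15092850e-02 -9.99884409e-01  9.93503869e-03 -1.78022863e+01]
 [-9.98690997e-01  1.09992050e-02 -4.99530738e-02  5.68358242e+02]
 [ 4.98380221e-02 -1.04969579e-02 -9.98702151e-01  1.64235062e+03]
 [ 0.00000000e+00  0.00000000e+00  0.00000000e+00  1.00000000e+00]]
scene 444.0679033325677 278.249451399625 212.96814848937817 [-0.07878532  0.          0.          0.          0.        ] [[ 2.15289645e-01  9.76390292e-01 -1.76739003e-02 -1.26504883e+02]
 [ 7.68910483e-01 -1.80642909e-01 -6.13306456e-01 -4.02875219e+02]
 [-6.02019134e-01  1.18448882e-01 -7.89647278e-01  1.64119299e+03]
 [ 0.00000000e+00  0.00000000e+00  0.00000000e+00  1.00000000e+00]]
wrist 320.0043521402848 280.62219899944756 206.46168056396388 [-0.02645407  0.          0.          0.          0.        ] [[ 2.60837264e-01 -9.65381019e-01 -1.84658311e-03 -6.23914245e+02]
 [-9.29756041e-01 -2.51725644e-01  2.68678069e-01 -2.71147327e+01]
 [-2.59841541e-01 -6.83643808e-02 -9.63228262e-01  3.92348883e+02]
 [ 0.00000000e+00  0.00000000e+00  0.00000000e+00  1.00000000e+00]]
```

View pics/top0.png

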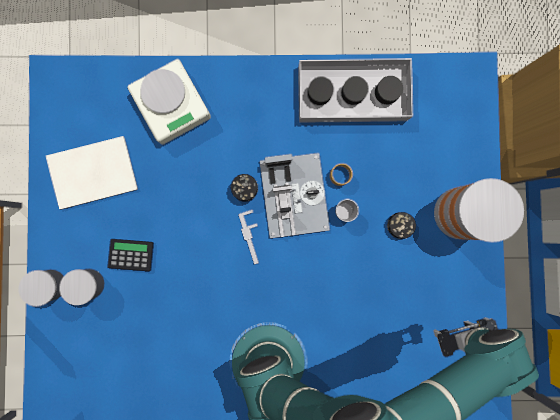

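View pics/scene0.png

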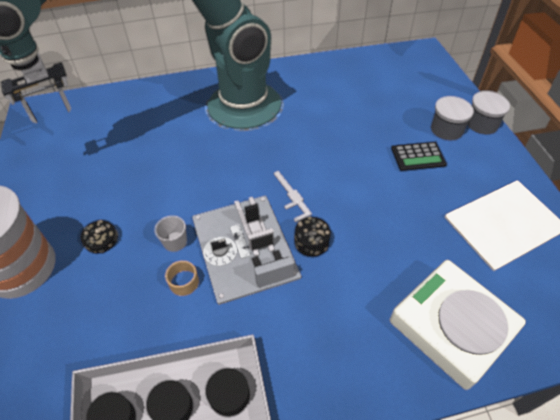

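The top view shows the clamp with its plate corners near (261,157), (319,153), (329,233) and (269,238). The fixed jaw is at the far end, and the dial is at (312,193). The tin (347,210) and tape (341,174) stand right of the dial, with core (244,187) and the caliper to the left.

```bash
cat > h.py <<'E'
import numpy as np, cv2
from scipy.optimize import least_squares
def K(d): return np.array([[d["fx"],0,d["cx"]],[0,d["fy"],d["cy"]],[0,0,1.]])
def cen(d): W=np.array(d["world_to_cam"]); return -W[:3,:3].T@W[:3,3]
def ray(d,p):
    u=cv2.undistortPoints(np.array([[p]],float),K(d),np.array(d["dist_coeffs"]))[0,0]
    v=np.array(d["world_to_cam"])[:3,:3].T@np.array([u[0],u[1],1.]); return v/np.linalg.norm(v)
def atz(d,p,z): c=cen(d);r=ray(d,p); return c+r*(z-c[2])/r[2]
def proj(d,P):
    W=np.array(d["world_to_cam"]); r,_=cv2.Rodrigues(W[:3,:3])
    return cv2.projectPoints(np.array(P,float).reshape(-1,1,3),r,W[:3,3],K(d),np.array(d["dist_coeffs"]))[0][:,0]
def tri(vs):  # [(d,pix),...] -> least-squares point, residual mm
    A=np.zeros((3,3));b=np.zeros(3);L=[]
    for d,p in vs:
        r=ray(d,p);M=np.eye(3)-np.outer(r,r);A+=M;b+=M@cen(d);L.append((M,cen(d)))
    X=np.linalg.solve(A,b); return X,[np.linalg.norm(M@(X-c)) for M,c in L]
E
python3 - <<'E'
from cell import env
from h import *
d=env.get_image("top");w=env.get_image("wrist");s=env.get_state()
P=np.array([atz(d,p,15) for p in[(261,157),(319,153),(329,233),(269,238)]]);print(P,P.mean(0))
x=(P[0]+P[1]-P[2]-P[3]);print(np.arctan2(x[1],x[0]))
R=np.array(s["ee_rot"]);print("cam in tool",R.T@(cen(w)-s["eef_pos"]), "axes",R.T@np.array(w["world_to_cam"])[:3,:3].T)
for n,p in dict(corea=(244,187),tape=(341,174),tin=(347,210)).items():print(n,atz(d,p,50))
E
```

```text
[[ 772.87845583   18.36936421   15.        ]
 [ 786.0139297  -203.77901294   15.        ]
 [ 479.74691973 -236.70034999   15.        ]
 [ 463.38816051   -8.78160133   15.        ]] [ 625.50686644 -107.72290001   15.        ]
0.09725065512640847
cam in tool [  78.70992436   -0.18437872 -179.06300908] axes [[-9.51305298e-04 -9.63250176e-01 -2.68604159e-01]
 [ 9.99999088e-01 -6.58743359e-04 -1.17931820e-03]
 [ 9.59037260e-04 -2.68605036e-01  9.63249923e-01]]
corea [654.78455785  82.38203752  50.        ]
tape [ 699.69306464 -280.61064741   50.        ]
tin [ 564.67624543 -300.41454092   50.        ]
```

```bash
python3 -m creep '[[9.4,[50,47,0],[0,0,0]],[9.4,[50,47,0],[0,0,0]],[9.4,[50,47,0],[0,0,0]],[9.4,[50,47,0],[0,0,0]],[9.4,[50,47,0],[0,0,0]],[9.4,[50,47,0],[0,0,0]],[9.4,[50,47,0],[0,0,0]],[9.4,[50,47,0],[0,0,0]],[9.4,[50,47,0],[0,0,0]],[9.4,[50,47,0],[0,0,0]],[9.4,[50,47,0],[0,0,0]],[9.4,[50,47,0],[0,0,0]]]'
```

```text
t: 1.45
eef_pos: [601.9, -190.7, 205.5]
ee_rot: [[0.965, 0.261, -0.0], [0.261, -0.965, -0.0], [-0.0, 0.0, -1.0]]
contact_force: [0.2, -1.2, 0.0]
opening: 1.0
gripper_force: 0.0
```

```bash
python3 -m creep '[[9.4,[6.3,6,0],[0,0,-0.16]],[9.4,[6.3,6,0],[0,0,-0.16]],[9.4,[6.3,6,0],[0,0,-0.16]],[9.4,[6.3,6,0],[0,0,-0.16]],[9.4,[6.3,6,0],[0,0,-0.16]]]'; cat > snap.py <<'E'
import sys,pickle,cv2
from cell import env
n=sys.argv[1]; d=env.get_image("wrist"); pickle.dump(d,open(n+".pkl","wb")); cv2.imwrite(f"pics/{n}.png",d["color"][:,:,::-1])
E
python3 snap.py w1
```

```text
t: 1.95
eef_pos: [663.1, -133.5, 205.3]
ee_rot: [[0.995, 0.104, -0.0], [0.104, -0.995, -0.0], [-0.001, 0.0, -1.0]]
contact_force: [-1.1, 0.2, 0.7]
opening: 0.998
gripper_force: 0.0
```

View pics/w1.png

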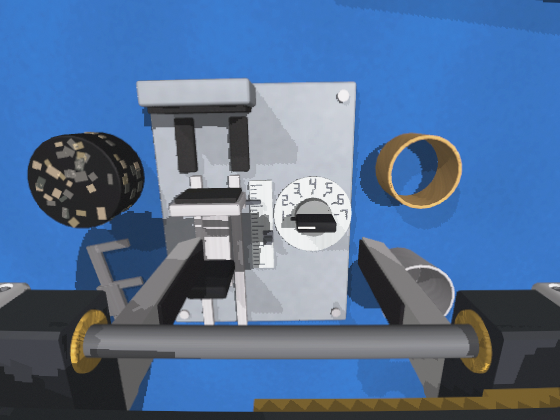

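View w1 shows the clamp upright in the picture: handle top near (218,272), rider near (267,237), and dial axis near (314,220). The dial bar lies almost horizontal, near 1. I'll take a second view 90 mm nearer the base.

```bash
python3 -m creep '[[9.4,[-9,0,0],[0,0,0]],[9.4,[-9,0,0],[0,0,0]],[9.4,[-9,0,0],[0,0,0]],[9.4,[-9,0,0],[0,0,0]]]'; python3 snap.py w2; python3 - <<'E'
import cv2,numpy as np
a=cv2.imread("pics/w1.png")[170:310,150:365];b=cv2.imread("pics/w2.png")[60:200,150:365]
f=lambda i:cv2.resize(i,None,fx=3.7,fy=3.7,interpolation=cv2.INTER_CUBIC)[:, :]
cv2.imwrite("pics/z1.png",f(a));cv2.imwrite("pics/w2v.png",cv2.resize(cv2.imread("pics/w2.png")[0:300,120:460],None,fx=2,fy=2,interpolation=cv2.INTER_CUBIC))
E
```

```text
t: 2.4
eef_pos: [573.2, -133.5, 206.3]
ee_rot: [[0.995, 0.103, 0.001], [0.103, -0.995, -0.001], [0.001, 0.001, -1.0]]
contact_force: [0.1, -0.3, 0.3]
opening: 1.0
gripper_force: 0.0
```

View pics/z1.png

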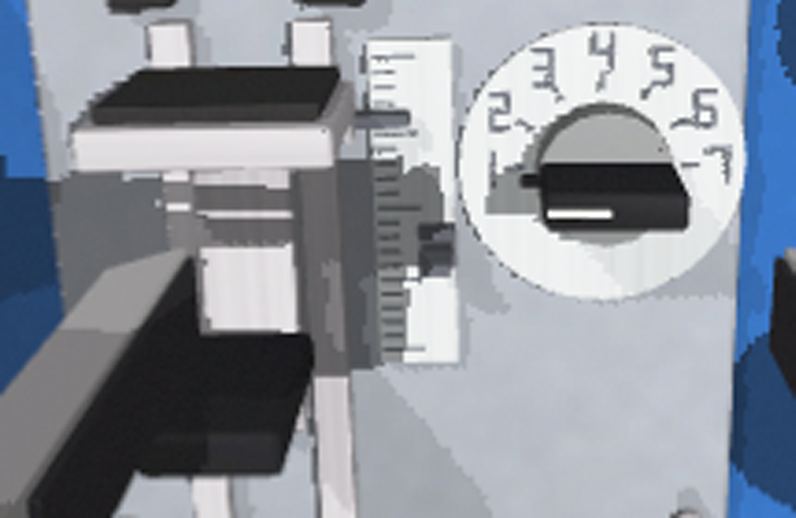

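View pics/w2v.png

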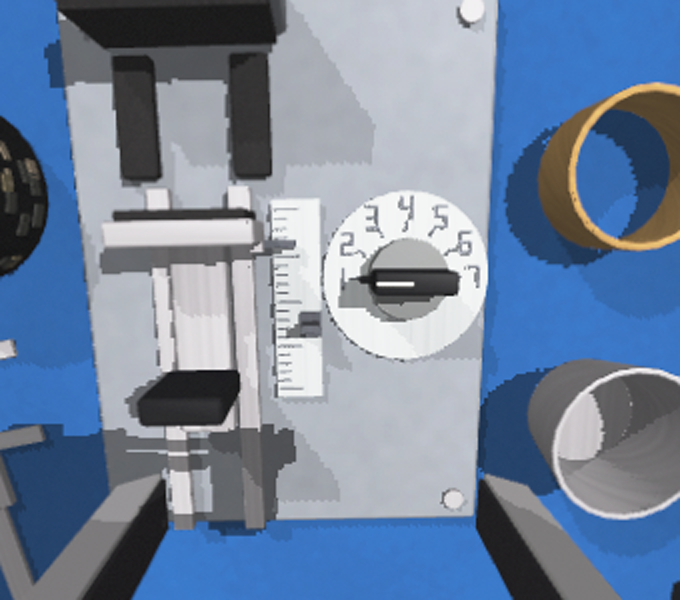

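w2v shows the dial standing at 1: its nose and white line point left (clamp +y). The handle top is near (182,412), the pointer tip near (293,243) and the rider fin near (311,325). Next I'll triangulate.

```bash
python3 - <<'E'
import pickle
from h import *
a=pickle.load(open("w1.pkl","rb"));b=pickle.load(open("w2.pkl","rb"))
A=lambda u,v:(150+u/3.7,170+v/3.7); B=lambda u,v:(120+u/2,v/2)
for n,p,q in [("dialplate",A(602,161),B(405.5,275)),("lineL",A(548,214),B(376,285)),("lineR",A(612,214),B(414,285)),
 ("stripTR",A(452,40),B(320,199)),("stripBR",A(460,362),B(324,397)),("handle mid-x edge",A(211,472),B(181,424)),("handle +x edge",A(222,435),B(183,400)),
 ("pointer",A(410,118),B(295,243)),("riderR bottom",A(455,270),B(321,336)),("plateTR/BR",(347,320),B(473,518))]:
    X,e=tri([(a,p),(b,q)]);print(n,X.round(1),np.round(e,1))
def zoom(d,p,n):
    u,v=map(int,p);c=d["color"][v-30:v+30,u-40:u+40,::-1];return cv2.resize(c,None,fx=5,fy=5,interpolation=cv2.INTER_CUBIC)
i=np.vstack([np.hstack([zoom(a,(262,225),0),zoom(b,(268,145),0)]),np.hstack([zoom(a,(218,285),0),zoom(b,(212,205),0)])]);cv2.imwrite("pics/z2.png",i)
E
```

```text
dialplate [ 634.6 -174.5   17.5] [0. 0.]
lineL [ 630.3 -154.8   62.4] [0.2 0.2]
lineR [ 632.3 -173.3   62.6] [0. 0.]
stripTR [ 670.1 -122.4   21.9] [0. 0.]
stripBR [ 560.  -135.8   20.1] [0.2 0.2]
handle mid-x edge [560.6 -69.1 101. ] [0.2 0.2]
handle +x edge [572.6 -70.7 101.8] [1.2 1.2]
pointer [ 645.9 -111.6   29.7] [0.2 0.2]
riderR bottom [ 597.3 -130.5   30.4] [0.1 0.1]
plateTR/BR [ 487.8 -240.4   10. ] [1. 1.]
```

View pics/z2.png

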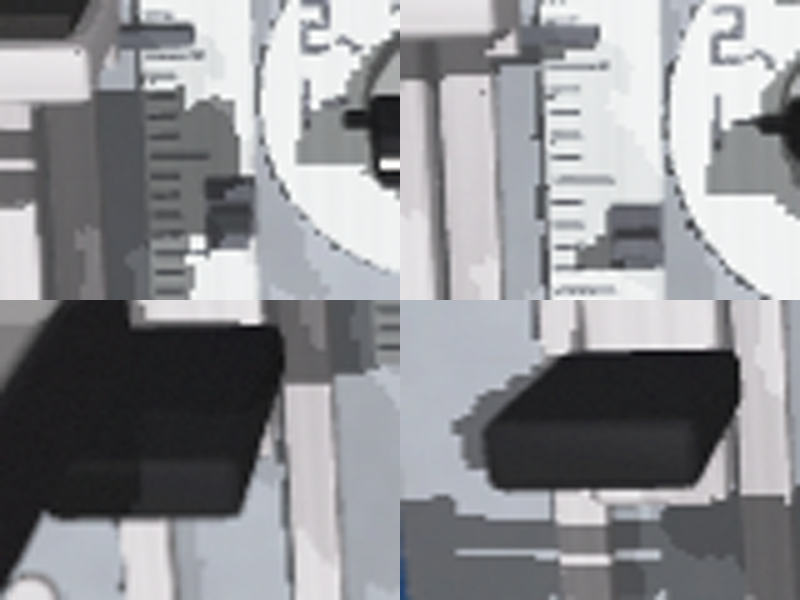

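```bash
python3 - <<'E'
import pickle
from h import *
a=pickle.load(open("w1.pkl","rb"));b=pickle.load(open("w2.pkl","rb"))
A=lambda u,v:(222+u/5,195+v/5); B=lambda u,v:(228+(u-400)/5,115+v/5)
C=lambda u,v:(178+u/5,255+(v-300)/5); D=lambda u,v:(172+(u-400)/5,175+(v-300)/5)
for n,p,q in [("fin",A(230,236),B(635,255)),("ptr",A(192,38),B(598,37)),("h-xR",C(240,515),D(695,487)),("h+xR",C(242,460),D(693,428))]:
    X,e=tri([(a,p),(b,q)]);print(n,X.round(1),np.round(e,1))
for q in [(490,487),(695,487),(693,428),(488,428)]:print(atz(b,D(*q),105).round(1))
print("fin45",atz(a,A(230,236),45),atz(b,B(635,255),45));print("ptr33",atz(a,A(192,38),33),atz(b,B(598,37),33))
y=.108;R=np.array([[np.cos(y),-np.sin(y),0],[np.sin(y),np.cos(y),0],[0,0,1]]);o=np.array([626.5,-106.9,0])
for n,X in dict(fin=atz(b,B(635,255),45),ptr=atz(b,B(598,37),33)).items(): print(n,R.T@(X-o))
E
```

```text
fin [ 599.6 -124.4   35.2] [0.2 0.2]
ptr [ 644.9 -111.5   29.5] [0.1 0.1]
h-xR [562.2 -88.1 101.1] [0.2 0.2]
h+xR [572.5 -87.   97.6] [0.6 0.6]
[559.6 -50.9 105. ]
[563.4 -88.4 105. ]
[574.5 -87.4 105. ]
[570.7 -50.3 105. ]
fin45 [ 603.60042227 -124.64863944   45.        ] [ 601.06000506 -124.17461236   45.        ]
ptr33 [ 645.89391017 -111.60401954   33.        ] [ 644.99945735 -111.7361426    33.        ]
fin [-27.15380645 -14.43178332  45.        ]
ptr [17.87038471 -6.80202528 33.        ]
```

```bash
python3 -m creep '[[5,[3,-2,-3],[0,0,0.15]],[5,[6,-4.1,-6],[0,0,0.3]],[5,[6,-4.1,-9],[0,0,0.45]],[5,[6,-4.1,-9],[0,0,0.6]],[5,[6,-4.1,-9],[0,0,0.75]],[5,[6,-4.1,-9],[0,0,0.9]],[5,[6,-4.1,-9],[0,0,1.05]],[5,[6,-4.1,-9],[0,0,1.2]],[5,[6,-4.1,-9],[0,0,1.35]],[5,[6,-4.1,-9],[0,0,1.5]],[5,[6,-4.1,-9],[0,0,1.575]],[5,[6,-4.1,-9],[0,0,1.575]]]'; python3 snap.py w3; python3 - <<'E'
from cell import env
s=env.get_state();print(s['q'].round(2) if hasattr(s['q'],'round') else s['q'],s['eef_pos'])
E
```

```text
t: 3.65
eef_pos: [634.3, -173.7, 115.0]
ee_rot: [[-0.109, 0.994, 0.0], [0.994, 0.109, 0.001], [0.001, 0.0, -1.0]]
contact_force: [-0.8, 0.2, 0.1]
opening: 0.532
gripper_force: 0.0
[ 0.61  0.63 -0.56  1.59  0.37  1.03  0.05] [ 634.17981866 -173.59709198  115.06174532]
```

View pics/w3.png

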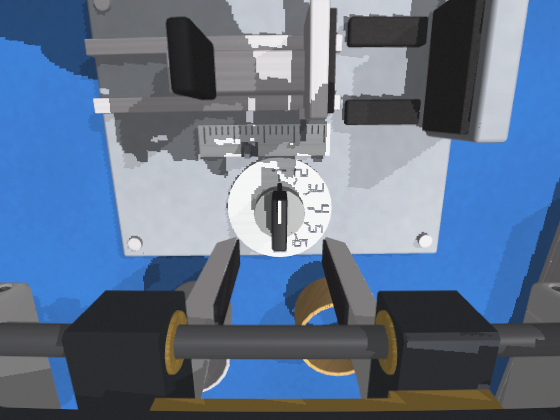

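In w3 the bar (column 280) is centred between the fingers, nose up towards 1. Descending to grip.

```bash
python3 -m creep '[[5,[0,0,-4],[0,0,0]],[5,[0,0,-7.6],[0,0,0]],[5,[0,0,-7.6],[0,0,0]],[0,[0,0,-7.6],[0,0,0]],[0,[0,0,-7.6],[0,0,0]],[0,[0,0,-7.6],[0,0,0]],[0,[0,0,-7.6],[0,0,0]],[0,[0,0,-7.6],[0,0,0]],[0,[0,0,-7.6],[0,0,0]]]'
```

```text
t: 4.6
eef_pos: [633.3, -173.5, 40.1]
ee_rot: [[-0.108, 0.994, -0.001], [0.994, 0.108, -0.001], [-0.001, -0.001, -1.0]]
contact_force: [-8.1, -0.2, 9.9]
opening: 0.12
gripper_force: 30.0
```

```bash
python3 -m creep '[[0,[0,0,0],[0,0,-0.14]],[0,[0,0,0],[0,0,-0.28]],[0,[0,0,0],[0,0,-0.42]],[0,[0,0,0],[0,0,-0.56]],[0,[0,0,0],[0,0,-0.7]],[0,[0,0,0],[0,0,-0.84]],[0,[0,0,0],[0,0,-0.98]],[0,[0,0,0],[0,0,-1.12]],[0,[0,0,0],[0,0,-1.26]],[0,[0,0,0],[0,0,-1.4]],[0,[0,0,0],[0,0,-1.54]],[0,[0,0,0],[0,0,-1.575]]]'
```

```text
t: 5.8
eef_pos: [635.7, -174.4, 40.3]
ee_rot: [[0.995, 0.099, 0.004], [0.099, -0.995, -0.002], [0.004, 0.002, -1.0]]
contact_force: [11.3, -8.2, -4.0]
opening: 0.127
gripper_force: 30.0
```

Settle, release, and rise straight up with a look.

```bash
python3 -m creep '[[0,[0,0,0],[0,0,0]],[0,[0,0,0],[0,0,0]],[0,[0,0,0],[0,0,0]],[4,[0,0,0],[0,0,0]],[4,[0,0,0],[0,0,0]],[4,[0,0,0],[0,0,0]],[4,[0,0,5],[0,0,0]],[4,[0,0,10],[0,0,0]],[4,[0,0,14],[0,0,0]],[4,[0,0,14],[0,0,0]]]'; python3 snap.py w4
```

```text
t: 6.8
eef_pos: [636.2, -173.6, 185.6]
ee_rot: [[0.994, 0.105, 0.008], [0.105, -0.995, -0.002], [0.008, 0.003, -1.0]]
contact_force: [0.0, -0.1, 0.6]
opening: 0.424
gripper_force: 0.0
```

View pics/w4.png

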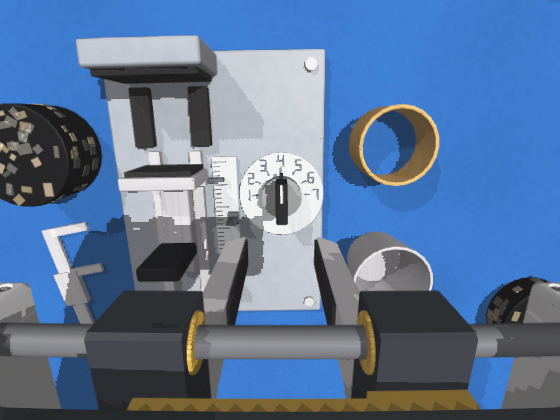

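In w4 the dial's white line and nose point at 4 (bar at column 281, nose at (281,175)). Moving over the handle.

```bash
python3 -m creep '[[5,[-2,3,0],[0,0,0.15]],[5,[-4,6,-1],[0,0,0.3]],[5,[-6.9,10.4,-3],[0,0,0.45]],[5,[-6.9,10.4,-4],[0,0,0.6]],[5,[-6.9,10.4,-4],[0,0,0.75]],[5,[-6.9,10.4,-4],[0,0,0.9]],[5,[-6.9,10.4,-4],[0,0,1.05]],[5,[-6.9,10.4,-4],[0,0,1.2]],[5,[-6.9,10.4,-4],[0,0,1.35]],[5,[-6.9,10.4,-4],[0,0,1.5]],[5,[-6.9,10.4,-4],[0,0,1.575]],[5,[-6.9,10.4,-4],[0,0,1.575]]]'; python3 snap.py w5
```

```text
t: 8.05
eef_pos: [564.0, -69.2, 138.3]
ee_rot: [[-0.11, 0.994, -0.002], [0.994, 0.11, 0.001], [0.001, -0.002, -1.0]]
contact_force: [-0.3, -0.9, 0.8]
opening: 0.534
gripper_force: 0.0
```

View pics/w5.png

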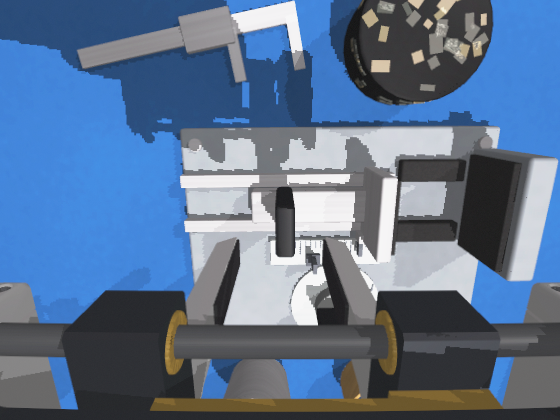

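In w5 the handle top is centred at column 286, about 4 mm towards clamp +x of the finger mid-line (280). I'll correct by 3.5 mm, descend and grip.

```bash
python3 -m creep '[[5,[0.35,0,-2],[0,0,0]],[5,[0.35,0,-5],[0,0,0]],[5,[0.35,0,-7.2],[0,0,0]],[5,[0.35,0,-7.2],[0,0,0]],[0,[0.35,0,-7.2],[0,0,0]],[0,[0.35,0,-7.2],[0,0,0]],[0,[0.35,0,-7.2],[0,0,0]],[0,[0.35,0,-7.2],[0,0,0]],[0,[0.35,0,-7.2],[0,0,0]],[0,[0.35,0,-7.2],[0,0,0]]]'; python3 snap.py w6; python3 - <<'E'
import cv2
i=cv2.imread("pics/w6.png")[130:330,150:430];cv2.imwrite("pics/z6.png",cv2.resize(i,None,fx=2.8,fy=2.8,interpolation=cv2.INTER_CUBIC))
E
```

```text
t: 9.1
eef_pos: [567.1, -69.6, 67.8]
ee_rot: [[-0.109, 0.994, -0.002], [0.994, 0.109, -0.001], [-0.001, -0.002, -1.0]]
contact_force: [-12.7, -1.6, 12.0]
opening: 0.149
gripper_force: 30.0
```

```bash
python3 -m creep '[[0,[-0.8,-0.09,0],[0,0,0]],[0,[-1.6,-0.17,0],[0,0,0]],[0,[-2.4,-0.26,0],[0,0,0]],[0,[-3.2,-0.35,0],[0,0,0]],[0,[-4,-0.43,0],[0,0,0]],[0,[-4.2,-0.45,0],[0,0,0]],[0,[-4.2,-0.45,0],[0,0,0]],[0,[-4.2,-0.45,0],[0,0,0]]]'; python3 snap.py w7; python3 - <<'E'
import cv2,numpy as np
i=cv2.imread("pics/w7.png")[190:320,200:400];a=cv2.resize(i,None,fx=4,fy=4,interpolation=cv2.INTER_CUBIC)
cv2.imwrite("pics/z7.png",a)
E
```

```text
t: 9.95
eef_pos: [527.2, -74.4, 67.8]
ee_rot: [[-0.108, 0.994, 0.003], [0.994, 0.108, -0.001], [-0.001, 0.002, -1.0]]
contact_force: [8.6, -3.9, -6.0]
opening: 0.145
gripper_force: 30.0
```

View pics/z7.png

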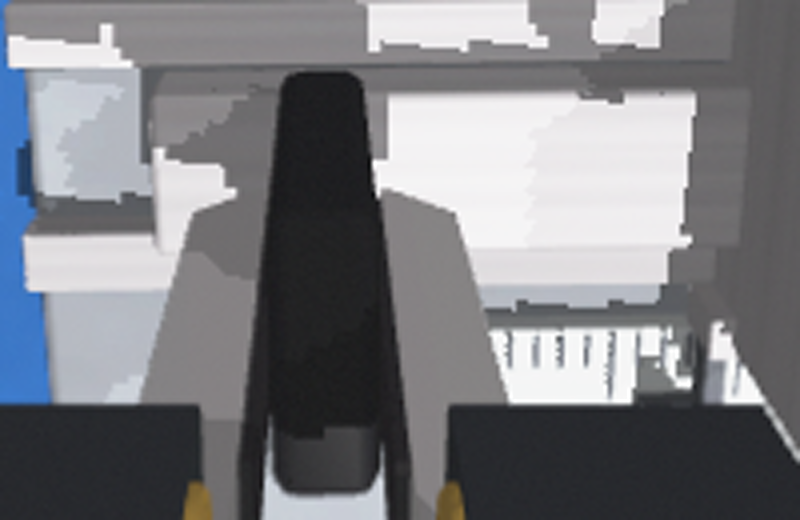

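z7 shows the gripper still holding the handle (centre around (325,300)), with the rider near (655,375) and the pointer near (700,370), still a few mm apart. My picture views are used up, so I'll measure the rest from pixel values.

```bash
python3 - <<'E'
import pickle,cv2
def dump(n,r0,r1,c0,c1):
    g=cv2.cvtColor(pickle.load(open(n+".pkl","rb"))["color"],cv2.COLOR_RGB2GRAY)
    print(n,"cols",c0);[print(r,''.join("%3x"%v for v in g[r,c0:c1])) for r in range(r0,r1)]
dump("w7",268,292,352,386)
dump("w5",242,270,300,368)
E
```

```text
w7 cols 352
268  60 61 60 61 60 61 64 63 64 64 64 63 64 63 65 64 63 64 64 62 5b 5c 5b 5c 5c 5f 60 61 61 61 5f 5e 5a 5b
269  6e 6e 6f 6f 6e 6d 6f 6e 6f 6e 6e 6e 6e 6e 6f 6e 6e 6e 6e 67 5b 5c 5c 5c 5c 5c 60 65 65 65 65 63 5d 5b
270  6f 6f 6f 6f 6e 6e 6e 6e 6e 6e 6e 6d 6e 6e 6e 6e 6e 6d 6e 6c 5c 5b 5b 5c 5d 65 8e b0 a4 6e 6e 6b 60 5b
271  88 89 8a 8a 8b 89 8b 8b 8d 9e 9e a0 9c 71 79 9c 71 72 71 70 68 5b 5b 5c 5c 79 d0 f0 da 6e 6e 6b 5f 5b
272  c2 c1 e0 e1 e0 e0 df ca d9 f0 f0 f0 ec 9e a5 eb 7c 7c 7b 7a 71 60 5a 5c 5c 7e d7 e9 70 6f 6f 6a 5c 5b
273  a3 80 f5 f6 f6 f6 f5 af e7 f6 f6 f6 f5 db c2 f4 7e 7e 7c 74 56 5b 56 5b 5c 8d e5 ed b5 b5 a8 6a 5c 5b
274  e6 94 f1 f6 f6 f6 f5 80 dd f6 f6 f6 f4 b1 a2 eb 7c 7c 79 64 44 59 49 5b 5b 8d e5 f2 f2 f2 e7 66 5c 5c
275  b2 99 f6 f5 f6 f6 f4 81 dc f5 f5 f5 f4 8b 8e 7c 7d 7c 7a 64 44 55 3e 57 5b 93 ea f2 f1 f2 e6 66 5c 5b
276  87 99 f6 f6 f6 f5 f2 88 e2 f5 f6 f6 f4 94 b0 c0 c1 b9 79 64 44 56 37 48 59 a2 f2 f1 f1 f1 e9 8f 5a 5b
277  b2 9a f6 f6 f6 f5 df 99 ef f6 f6 f6 f4 84 c8 f6 f6 f3 7a 61 48 5a 33 3b 51 a2 f1 f1 f1 f1 ef d4 5c 5c
278  7a a3 f6 f6 f
[... 6643 characters left out ...]
7 87 87 87 88 87 87 87 87 87 87 87 87 88 90 cc cf cf ce cd ce ce ce cf d1
267  bc bc bc bc bd bc bd bd bd be b8 85 40 78 92 94 94 8a a9 e6 f5 f7 f3 58 21 20 24 1e 22 21 22 22 25 25 27 48 76 85 86 86 85 86 88 87 87 87 88 87 88 87 87 87 88 87 87 87 87 8a af c1 c2 cd ce ce cf ce cf d0
268  bc bc bc bc bd bc bd bd bd be 6c 93 47 79 94 95 95 bc f7 f7 f7 f7 f7 7e 27 1f 21 22 21 22 20 1f 22 26 27 44 6a 83 86 86 86 85 87 86 87 88 87 87 87 87 87 87 87 87 87 87 87 88 86 79 8e ce cf ce ce cf d0 d0
269  bc bd bd bc bd bd bd be b7 b7 6b 60 3c 7b 94 96 96 e7 f7 f7 f7 f7 f7 cc 3e 20 20 22 23 21 20 20 21 27 27 26 65 79 85 86 85 86 87 87 87 87 88 87 87 87 87 87 88 87 88 87 87 87 89 90 c0 c2 ce ce ce d1 d1 d1
```

```bash
python3 - <<'E'
import pickle
from h import *
y=.108;R=np.array([[np.cos(y),-np.sin(y),0],[np.sin(y),np.cos(y),0],[0,0,1]]);o=np.array([626.5,-106.9,0])
d={n:pickle.load(open(n+".pkl","rb")) for n in("w2","w5","w7")}
f=lambda n,p,z:(R.T@(atz(d[n],p,z)-o)).round(1)
print("w5 fin",f("w5",(314.8,270),45),"ptr",f("w5",(360.2,252),33));print("w7 ptr",f("w7",(378,285),33))
fin=R@np.array([f("w5",(314.8,270),45)[0],-13,45])+o
print("tcp shift", R.T@(np.array([527.2,-74.4,0])-np.array([567.1,-69.6,0])))
s=d["w2"];print("w2 predicted fin top corners",proj(s,[R@np.array([f("w5",(314.8,270),45)[0]+dx,-15,45])+o for dx in(-2,2)]))
# top-lit rows of the fin in w2 / w1
for n,c in(("w2",275),("w2",277)):
    g=cv2.cvtColor(d[n]["color"],cv2.COLOR_RGB2GRAY);print(c,[(r,int(g[r,c])) for r in range(153,172)])
E
```

```text
w5 fin [-25.7 -14.7  45. ] ptr [18.8 -1.7 33. ]
w7 ptr [-21.8   0.8  33. ]
tcp shift [-40.18492211  -0.4712058    0.        ]
w2 predicted fin top corners [[275.53744113 166.50638454]
 [275.49923341 162.76436384]]
275 [(153, 230), (154, 229), (155, 192), (156, 95), (157, 106), (158, 107), (159, 108), (160, 92), (161, 60), (162, 71), (163, 119), (164, 118), (165, 119), (166, 103), (167, 106), (168, 118), (169, 228), (170, 229), (171, 231)]
277 [(153, 230), (154, 230), (155, 194), (156, 93), (157, 104), (158, 104), (159, 103), (160, 76), (161, 60), (162, 72), (163, 115), (164, 115), (165, 116), (166, 110), (167, 104), (168, 113), (169, 229), (170, 229), (171, 229)]
```

The w2 prediction matches the fin's lit top. The pointer is about 4 mm short, so I'll pull on.

```bash
python3 -m creep '[[0,[-0.2,-0.02,0],[0,0,0]],[0,[-0.41,-0.05,0],[0,0,0]],[0,[-0.41,-0.05,0],[0,0,0]],[0,[-0.41,-0.05,0],[0,0,0]],[0,[-0.41,-0.05,0],[0,0,0]],[0,[-0.41,-0.05,0],[0,0,0]],[0,[-0.41,-0.05,0],[0,0,0]]]'; python3 snap.py w8;  python3 - <<'E'
import pickle
from h import *
d=pickle.load(open("w8.pkl","rb"))
g=cv2.cvtColor(d["color"],cv2.COLOR_RGB2GRAY)
for r in (280,283,285,287):print(r,364,''.join("%3x"%v for v in g[r,364:392]))
y=.108;R=np.array([[np.cos(y),-np.sin(y),0],[np.sin(y),np.cos(y),0],[0,0,1]]);o=np.array([626.5,-106.9,0])
for c in range(370,386,2):print(c,(R.T@(atz(d,(c,285),33)-o)).round(1)[0],end=' ')
E
```

```text
t: 10.7
eef_pos: [523.3, -74.8, 67.8]
ee_rot: [[-0.108, 0.994, 0.003], [0.994, 0.108, -0.0], [-0.001, 0.003, -1.0]]
contact_force: [9.3, -3.5, -6.8]
opening: 0.145
gripper_force: 30.0
280 364  7f 6e 7a 7a 79 72 42 6c 91 5f 33 34 52 87 98 97 98 b0 d0 be d6 85 5a 59 59 58 59 5a
283 364  79 79 7a 7a 7a 7a 79 81 8e 47 32 3b 5f 80 82 81 88 d7 f7 f7 f7 f7 f3 86 58 59 5a 5a
285 364  78 79 79 78 79 7b 89 98 88 33 32 43 6f 8f 8e 8e 9c e2 f7 f7 f7 f7 f7 f1 91 59 59 5a
287 364  72 6f 6c 6a 6b 6a 6b 6b 64 33 33 4c 7c 8c 8c 8d 95 ce f4 f7 f7 f7 f7 f2 ac 74 5a 5b
370 -31.8 372 -30.3 374 -28.8 376 -27.3 378 -25.8 380 -24.3 382 -22.8 384 -21.3
```

The pointer centre (column 378) is at clamp x -25.8, and the rider is at -25.7. I'll hold briefly and hand in.

```bash
python3 -m creep '[[0,[0,0,0],[0,0,0]],[0,[0,0,0],[0,0,0]],[0,[0,0,0],[0,0,0]],[0,[0,0,0],[0,0,0]],[0,[0,0,0],[0,0,0]],[0,[0,0,0],[0,0,0]]]'; python3 -c "
from cell import env
print(env.job_done())"
```

```text
t: 11.35
eef_pos: [523.3, -74.8, 67.8]
ee_rot: [[-0.109, 0.994, 0.003], [0.994, 0.109, -0.001], [-0.001, 0.003, -1.0]]
contact_force: [11.3, -3.1, -6.6]
opening: 0.149
gripper_force: 30.0
the job is handed in; nothing more can be done
None
```

The job is handed in at 11.35 s, verdict not shown: the dial was seen at 4 after release, and the gripper is still holding the handle at 30 N with the pointer measured about 0.1 mm from the rider (calibration good to about 2 mm).

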